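# Lid the feed tub and hold the spring clip open over its tabs

## Task

Put the lid on the feed tub so that it sits fully home, with the lid's upright tab standing right beside the tub's upright tab. Then take the spring clip off its rest by squeezing its two tails, and lower its open jaws over that pair of tabs so that they gape well apart around both tabs, touching neither them nor the lid. Finish right there, still squeezing and holding the clip steady and open around the tabs (do not let go: I will slip the feeding card in), and leave the tub upright and where it stands, and the bowl, jar and brush undisturbed.

Things in the scene. Friction and masses are not known exactly. Their poses are not given: they have to be found in the camera images.
- tub: open white plastic feed tub, 0.6 kg, loose on the stand's middle tier (100 mm above the table); 130 (x) x 110 (y) x 80 mm high, inside 122 x 102, walls 4 mm. Origin: centre of its underside, z up. Outside its +y wall an upright tab, 34 mm long (x), 3 mm thick, stands 29 mm above the rim, its faces 59 and 62 mm from the tub's centre.
- tub_rim (a point): centre of the tub's mouth at rim height (80 mm above its underside), axes as the tub's
- tub_tabs (a point): point at the top of the tabs, midway along them (57.5 mm along +y from the tub's centre, 29 mm above the rim), axes as the tub's: with the lid on, the lid's tab (its faces 53 and 56 mm from the tub's centre) and the tub's tab (59 and 62 mm) stand either side of it as one pair 9 mm thick across y, 34 mm long in x, 24 mm high above the lid's plate
- lid: grey plastic lid, 0.1 kg, right way up on the table, left or right. Origin: underside centre, z up. Plate 130 (x) x 111 (y) x 5 mm, 8 to 13 mm above the origin; below it a lip 117 x 97 mm (113 x 93 lower half) enters the tub's mouth with 2.5 mm play a side. Upright tab at its +y edge: 34 mm long, 3 thick, 24 high above the plate, faces 53 and 56 mm from centre. Goes on with lid +y along tub +y.
- lid_grip (a point): centre of the lid's handle bar, where to grip, 26 mm above the plate's top face, axes as the lid's; the bar is 16 mm thick (x), 36 mm long (y), 20 mm high on a short 14 x 20 mm stem: squeeze it along lid x
- lid_seat (a point): centre of the plate's underside (8 mm above the lid's origin, 31 mm below lid_grip), axes as the lid's; coincides with tub_rim when the lid is home
- lid_tab (a point): point of the lid that coincides with tub_tabs when the lid is home (57.5 mm along lid +y, 1.5 mm outside its tab, at the tab's top)
- rest: fixed wooden block 90 (x) x 70 (y) x 25 mm high on the table, left or right, opposite the lid; on top an upright aluminium strip 50 mm long (x), 4 mm thick (y), 20 mm high. The clip is parked on it, jaws down, gripping the strip, its lips standing on the block. Origin: centre of its underside, z up
- clip: steel spring clip, 0.09 kg, standing jaws down like a clothes-peg: two levers, 26 mm wide (x), on a pivot pin along x. Origin: pin centre; z up, towards the tails. Tails splay along y to round ends (radius 4 mm), 60 mm over the outsides, 42 mm above the pin; fully squeezed 21 mm and 49 mm. Squeeze the ends together along clip y to open the jaws: 3 N at first, 7 N fully, then a stop.
- clip_tails (a point): midway between the two tail ends as parked, 42 mm above the pin: where to grip, axes as the clip's
- clip_mouth (a point): midway between the jaw lips, 38 mm below the pin (lips are 8 mm high, 34 to 42 mm below the pin when closed), axes as the clip's; fully open the lips stand 17 mm either side of it and their lowest edges are about 38 mm below the pin
- clip_jaw_a (a joint): angle of the +y lever (rad): 0 parked on the strip (lips 4 mm apart), grows as the jaw opens, stop at 0.42 (lips about 34 mm apart); lips about 19 mm apart at 0.2
- clip_jaw_b (a joint): the same for the -y lever; both always open alike
- stand: fixed aluminium plant stand, three staggered round tiers. Origin: on the table under the centre of the middle tier (radius 115 mm, top at 100 mm, carries the tub). Top tier: radius 100, at x 175, y 130 mm, top at 160 mm, with the bowl; low tier: radius 100, at x 175, y -130 mm, top at 50 mm, with jar and brush
- bowl: white ceramic feeding bowl, 130 mm wide, 50 mm high, on the top tier; leave alone. Origin: centre of its underside
- jar: glass jar, 60 mm wide, 85 mm high, on the lowest tier; leave alone. Origin: centre of its underside
- brush: wooden brush, 150 mm long, lying on the lowest tier; leave alone. Origin: under its middle

How it is judged:
On the way, in this order (a step that is already met when the one before it is completed fails the run):
1. the lid is home on the tub, its tab beside the tub's, let go of, the clip still on its rest (horizontal distance between lid_seat and tub_rim below 0.005 m and distance between lid_tab and tub_tabs below 0.007 m and z of lid_seat in the frame of tub_rim between -0.003 and 0.003 m and contact force between the fingers and lid below 0.2 N and distance of clip from where it was at the start of the episode below 0.03 m), for 0.2 s.
2. the clip is held open in the gripper, lifted off its rest (value of joint clip_jaw_a above 0.2 rad and distance of clip from where it was at the start of the episode above 0.05 m and contact force between the fingers and clip above 3 N and contact force between clip and rest below 0.2 N), for 0.1 s.
At the end, for the whole second after the job is handed in: Lid home (5 mm; height 3 mm; lid_tab 7 mm off tub_tabs), untouched; fingers hold the clip (over 3 N), both jaws over 0.2 rad, clip_mouth 5 to 24 mm below the tabs' top, within 9 mm across and 14 mm along, square and upright to 0.3 rad, still, under 0.3 N on tub and lid; tub upright (horizontal distance between lid_seat and tub_rim below 0.005 m and distance between lid_tab and tub_tabs below 0.007 m and z of lid_seat in the frame of tub_rim between -0.003 and 0.003 m and contact force between the fingers and lid below 0.2 N and value of joint each of clip_jaw_a, clip_jaw_b above 0.2 rad and x of clip_mouth in the frame of tub_tabs between -0.014 and 0.014 m and y of clip_mouth in the frame of tub_tabs between -0.009 and 0.009 m and z of clip_mouth in the frame of tub_tabs between -0.024 and -0.005 m and angle between the y axis of clip_mouth and the y axis of tub_tabs, either way round below 0.3 rad and angle between clip_mouth's own z axis and vertical below 0.3 rad and contact force between the fingers and clip above 3 N and contact force between clip and tub below 0.3 N and contact force between clip and lid below 0.3 N and linear speed of clip below 0.03 m/s and angle between tub's own z axis and vertical below 0.05 rad); the arm keeps its last pose, push and grip.
It fails at once if the bowl, jar or brush is moved by more than 25 mm (distance of any of bowl, jar, brush from where it was at the start of the episode above 0.025 m).
It fails at once if the tub is shoved by more than 30 mm or tipped (distance of tub from where it was at the start of the episode above 0.03 m or angle between tub's own z axis and vertical above 0.3 rad).
It also fails if it takes over 66 s, if anything falls off the work surface, if the arm or the gripper's body presses on something with over 40 N, if the wrist force passes 120 N, or if a joint passes its speed limit or range.

## Robot

A 6-joint arm with a two-finger parallel gripper is mounted at the origin on the work surface. World frame = base frame: x ahead of the robot, y to its left, z up, the work surface at z = 0. Lengths are in m, angles in rad, forces in N, time in s.
With the tool pointing down it reaches from about 0.275 to 0.75 m from the base axis. Payload 10.2 kg.
Tool frame: the origin (TCP) lies midway between the tips of the shut fingers; the grasp point (between the pads) lies 19 mm behind it (env.hold_point_z is the distance from the TCP to the grasp point, in m); z points along the fingers, y is the line along which they close (so a half turn about z gives the same grasp; the last joint's range is limited). The gripper opens to 85 mm and grips with 20 to 120 N. Pads are 22 mm wide; open, the fingers measure 114 mm over their backs; the gripper's body (76 mm by 85 mm) begins 54 mm behind the grasp point. The pads swing forward as they close: fully open they stand 13 mm farther back than shut.
Start: joints at [-1.528, 0.313, 1.498, -0, 1.331, -0.223], TCP at [0.138, -0.507, 0.231] pointing down, gripper open.
Joint ranges: [-2.94, 2.94], [-0.97, 2.17], [0.19, 2.56], [-1.23, 4.37], [0.02, 3.11], [-2.88, 2.88]. Speed limits (rad/s): [2.39, 2.39, 3.01, 3.14, 3.14, 3.14].

## Interface

Orientations are given as a unit quaternion [x, y, z, w].
In Python, from bench import env, kinematics, monitor, eyes, job gives the robot as it stands. The module is installed in compiled form; this text tells all that it offers. Calls block until the motion is done:
- env.reach(position, orientation): joint-space move of the TCP to a pose.
- env.movel(position, velocity=0.15, frame=None, guard=None): straight line of the TCP; frame=None keeps the orientation; velocity is the mean speed in m/s. With guard (N) it stops when the force on the tool has changed by that much, and returns True; else False.
- env.set_joints(angles): joint-space move.
- env.release() and env.close_gripper(effort=None): open the fingers fully, or close them until they stop; effort is the grip in N (None keeps the last).
- env.hold(seconds).
- kinematics.ik(position, orientation): joint angles nearest the present ones, or None.
- monitor.sense(): the state.
- eyes.grab_frame(name): name is "side" or "top"; returns a dict with "frame" (400x640x3 uint8, red, green, blue), "mtx" (3x3 intrinsics, pixels), "view" (4x4, takes a point from world to camera coordinates). Camera axes: x right, y down, z forward; pixel columns grow to the right and rows downward; lengths in m; the calibration is good to about 2 mm. A picture is of the moment at which its call begins. There is no depth.
A pose or a line that the arm cannot do raises env.MotionError and nothing moves.
- job.hand_in(): hands the job in; it is judged then, once.
The state is a dict: "clock": time; "joints": joint angles; "qvel": joint speeds; "joint_efforts": joint torques, N m; "position": TCP position; "ee_rot": TCP orientation; "contact_force": force on the tool from outside, world axes, zero at the start; "ft_torque": the same for the moment, N m; "finger_gap": opening from 0.0 (shut) to 1.0 (fully open); "gripper_force": force on a finger pad.
Only numpy, scipy, OpenCV 4.12 (cv2) and the standard library are available. Lean on these libraries where they do the work, as an engineer would, in place of code of your own. Each camera call takes 0.05 s, during which the arm holds its last target. There are 200 camera calls.

## Working session

There is one attempt and no reset: what is moved stays moved. The work goes in short steps, each a Python script; the robot and the scene stay as the last script left them, time stands still between calls to the robot, and variables do not carry over. Pictures are saved under pics/ and viewed, at most 11 in all, crops included, and the job is handed in when it is done.

```bash
mkdir -p pics; python3 - <<'E'
from bench import env, kinematics, monitor, eyes, job
import cv2, numpy as np
for n in ("top","side"):
    f=eyes.grab_frame(n); cv2.imwrite(f"pics/{n}0.png",f["frame"][:,:,::-1])
    print(n,f["mtx"].round(2).tolist(),f["view"].round(4).tolist())
    V=f["view"];print("cam",(-V[:3,:3].T@V[:3,3]).round(3))
s=monitor.sense();print(s["clock"],s["position"],s["ee_rot"],s["finger_gap"],env.hold_point_z)
E
```

```text
top [[439.34, 0.0, 314.64], [0.0, 439.34, 199.71], [0.0, 0.0, 1.0]] [[0.0247, -0.9997, 0.0092, 0.0174], [-0.9993, -0.025, -0.0294, 0.5874], [0.0296, -0.0085, -0.9995, 1.1741], [0.0, 0.0, 0.0, 1.0]]
cam [0.552 0.042 1.191]
side [[473.35, 0.0, 316.48], [0.0, 473.35, 194.95], [0.0, 0.0, 1.0]] [[-0.995, -0.0994, 0.0133, 0.6093], [-0.0825, 0.735, -0.673, 0.1229], [0.0571, -0.6708, -0.7395, 1.2631], [0.0, 0.0, 0.0, 1.0]]
cam [0.544 0.817 1.009]
0.1 [ 0.13788585 -0.5063566   0.23082085] [ 9.91181813e-01  1.32507822e-01  6.14651100e-05 -5.35024054e-04] 1.0002767871234335 0.0187
```

View pics/top0.png

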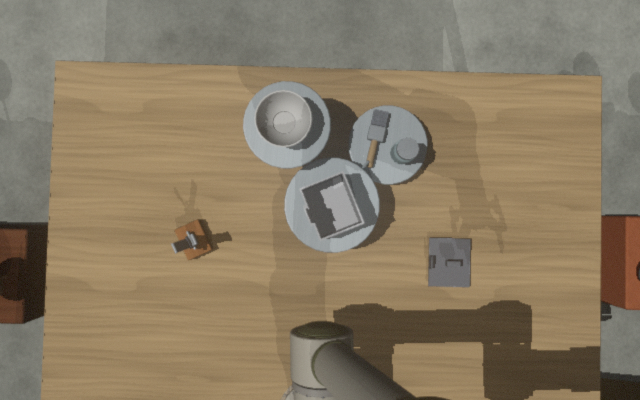

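View pics/side0.png

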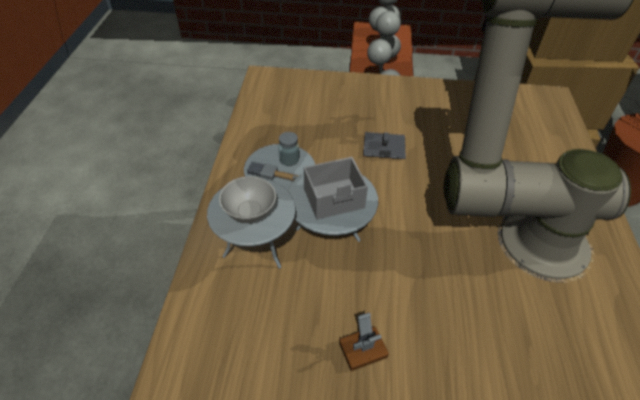

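The top view shows the lid at (450,262), tab on its left edge, the tub at (333,206), and the rest with clip at (192,240). The side view shows the tub's tab on its near wall at about (344,190). Next, a montage of enlarged crops.

```bash
python3 - <<'E'
import cv2, numpy as np
t=cv2.imread("pics/top0.png");s=cv2.imread("pics/side0.png")
def c(im,x,y,w,h,k,g=1.3):
    o=cv2.resize(im[y:y+h,x:x+w],None,fx=k,fy=k,interpolation=cv2.INTER_CUBIC)
    return np.clip(o*g,0,255).astype(np.uint8)
a=np.hstack([c(t,290,165,80,75,5),c(t,415,225,80,75,5)])   # 800x375
b=np.hstack([c(t,160,210,66.67.__int__(),56,4),c(s,295,145,66,56,4),c(s,330,305,68,56,4)])
cv2.imwrite("pics/m1.png",np.vstack([a,np.pad(b,((0,0),(0,800-b.shape[1]),(0,0))) if b.shape[1]<=800 else b[:,:800]]))
E
```

```text
(no output)
```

View pics/m1.png

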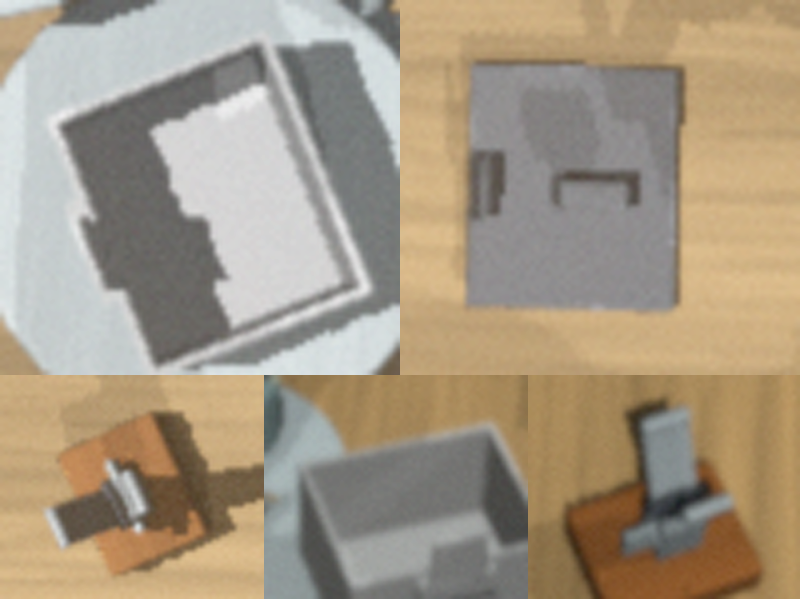

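The montage shows the tub rim corners, with the tab on the left edge, so tub +y points left and slightly down. It also shows the lid plate corners, the orange rest block, and the clip's left tail end at about (174,248). I'll cast rays from these.

```bash
cat > h.py <<'E'
import numpy as np, cv2
from bench import env, kinematics, monitor, eyes, job
from scipy.spatial.transform import Rotation as R
def cast(f,px,z):
    px=np.atleast_2d(px).astype(float); V=f["view"]; Rm=V[:3,:3]; c=-Rm.T@V[:3,3]
    d=(np.c_[px,np.ones(len(px))]@np.linalg.inv(f["mtx"]).T)@Rm
    return c+d*((z-c[2])/d[:,2])[:,None]
def proj(f,p):
    q=np.atleast_2d(p)@f["view"][:3,:3].T+f["view"][:3,3]; q=q@f["mtx"].T; return q[:,:2]/q[:,2:]
def down(a):
    "tool pointing down, its y (closing) axis at world angle a (rad)"
    y=np.array([np.cos(a),np.sin(a),0]); z=np.array([0,0,-1.]); return R.from_matrix(np.c_[np.cross(y,z),y,z]).as_quat()
def rect(P,nx,ny):
    "P: corners in order (+x+y),(+x-y),(-x-y),(-x+y); centre and yaw"
    P=np.asarray(P)[:,:2]; x=(P[0]+P[1]-P[2]-P[3])/2; y=(P[0]+P[3]-P[1]-P[2])/2
    v=x*nx+np.array([y[1],-y[0]])*ny
    return P.mean(0),np.arctan2(v[1],v[0]),np.linalg.norm(x),np.linalg.norm(y)
E
python3 - <<'E'
from h import *
T=eyes.grab_frame("top");S=eyes.grab_frame("side")
m=lambda P,o,k:np.array(P)/k+np.array(o)-0.5+0.5/k
print("tub",rect(cast(T,m([(52,120),(262,42),(368,288),(155,368)],(290,165),5),.18),.13,.11))
print("tub far corners side",cast(S,m([(300-264,465-375),(490-264,428-375)],(295,145),4),.18), "top", cast(T,m([(262,42),(368,288)],(290,165),5),.18))
print("lid",rect(cast(T,m([(70,62),(282,66),(278,310),(67,306)],(415,225),5),.013),.13,.11))
hsv=cv2.cvtColor(T["frame"],cv2.COLOR_RGB2HSV)[210:268,160:226]
# rest block corners by hand
rc=cast(T,m([(60,455-375),(155,412-375),(205,530-375),(115,575-375)],(160,210),4),.025)
c,yaw,a,b=rect(rc,.09,.07);print("rest",c,yaw,a,b)
tl=cast(T,m([(46,511-375),(68,544-375)],(160,210),4),.110);print("left tail",tl.round(4))
st=cast(T,m([(109,463-375),(141,530-375)],(160,210),4),.045);print("strip ends",st.round(4),st.mean(0))
st=cast(S,m([(624-528,547-375),(732-528,503-375)],(330,305),4),.045);print("strip side",st.round(4),st.mean(0))
tt=cast(S,m([(642-528,415-375),(688-528,410-375)],(330,305),4),.112);print("far tail side",tt.round(4))
E
```

```text
tub (array([ 0.56945635, -0.00560174]), np.float64(0.4066638562296854), np.float64(0.12340458046163133), np.float64(0.10400051851628384))
tub far corners side [[ 0.64953507 -0.02411815  0.18      ]
 [ 0.53307477 -0.07130759  0.18      ]] top [[ 0.64492266 -0.02816145  0.18      ]
 [ 0.53276744 -0.07954291  0.18      ]]
lid (array([ 0.42949446, -0.33309525]), np.float64(0.002814608111474856), np.float64(0.13024696618442397), np.float64(0.11361798849260403))
rest [0.47422485 0.35050274] 0.4555400413070659 0.08595338642293567 0.0672353311168958
left tail [[0.4676 0.3812 0.11  ]
 [0.4478 0.3671 0.11  ]]
strip ends [[0.4945 0.3619 0.045 ]
 [0.4517 0.3397 0.045 ]] [0.47312153 0.35080348 0.045     ]
strip side [[0.4963 0.3722 0.045 ]
 [0.4392 0.3411 0.045 ]] [0.46774142 0.35668083 0.045     ]
far tail side [[0.4937 0.3302 0.112 ]
 [0.4698 0.3248 0.112 ]]
```

```bash
python3 - <<'E'
from h import *
T=eyes.grab_frame("top")
print("handle",cast(T,[[454,262.6]],.049))
lid=np.array([.4295,-.333])
for a in (.003,.003+np.pi):
    q=kinematics.ik([*lid,.15],down(a)); print(a,None if q is None else q.round(2))
    q2=kinematics.ik([.5695,-.0056,.3],down(a+.404)); print(None if q2 is None else np.round(q2,2))
E
```

```text
handle [[ 0.43133919 -0.33348426  0.049     ]]
0.003 [-0.88  0.43  1.55 -0.    1.16 -0.88]
[-0.22  0.38  1.23 -0.    1.53 -0.62]
3.1445926535897932 [-0.88  0.43  1.55 -0.    1.16  2.26]
[-0.22  0.38  1.23 -0.    1.53  2.52]
```

```bash
python3 - <<'E'
from h import *
lid=np.array([.430,-.333]); o=down(.003)
env.reach([*lid,.13],o)
print(env.movel([*lid,.0203],velocity=.1,guard=8))
print(monitor.sense()["position"])
env.close_gripper(60); env.hold(.2)
s=monitor.sense(); print(s["finger_gap"],s["gripper_force"],s["clock"])
env.movel([*lid,.2],velocity=.15)
env.reach([.5695,-.0056,.28],down(.407)); env.hold(.3)
s=monitor.sense(); print(s["position"],s["finger_gap"],s["clock"],s["contact_force"])
for n in ("top","side"): cv2.imwrite(f"pics/{n}1.png",eyes.grab_frame(n)["frame"][:,:,::-1])
t=cv2.imread("pics/top1.png");s=cv2.imread("pics/side1.png")
c=lambda im,x,y:cv2.resize(im[y:y+120,x:x+100],None,fx=4,fy=4,interpolation=cv2.INTER_CUBIC)
cv2.imwrite("pics/m2.png",np.clip(np.hstack([c(t,280,140),c(s,285,110)])*1.3,0,255).astype(np.uint8))
E
```

```text
False
[ 0.43024539 -0.33326718  0.02087566]
0.17599320304286367 58.87748122215271 3.675
[ 0.56946682 -0.00616569  0.27989377] 0.17572633659291742 6.6917 [ 0.1420862  -0.22691538 -0.28592887]
```

View pics/m2.png

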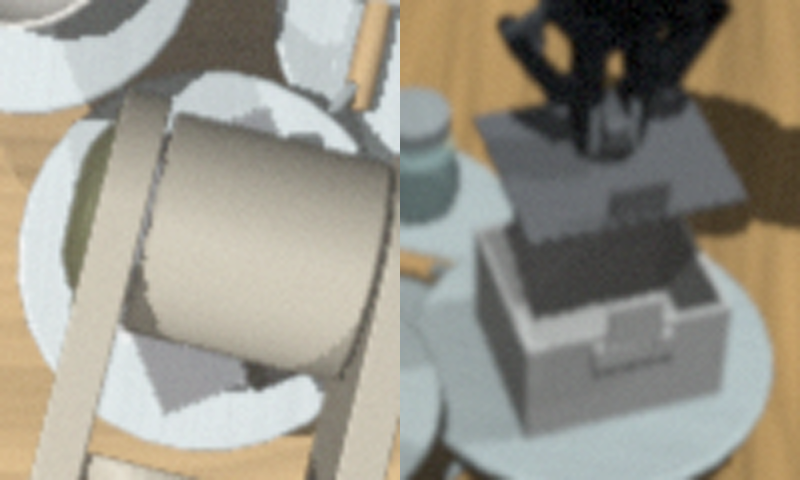

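```bash
python3 - <<'E'
from h import *
S=eyes.grab_frame("side");T=eyes.grab_frame("top")
m=lambda P:(np.array(P)-[400,0])/4+np.array([285,110])-0.5+0.125
L=cast(S,m([(745,200),(695,97),(477,118),(537,240)]),.272)  # rough labels
# side view: image right = -x, down=+y : front-left=(+x+y), back-left=(+x-y), back-right=(-x-y), front-right=(-x+y)
L=cast(S,m([(537,240),(477,118),(695,97),(745,200)]),.272)
c,y,a,b=rect(L,.13,.11); p=monitor.sense()["position"]; print("lid",c,y,a,b,"minus tcp",c-p[:2])
U=cast(S,m([(528,350),(478,238),(728,308)]),.18); print(U)
x=U[0]-U[2]; yv=U[0]-U[1]; print("tub",(U[1]+U[2])[:2]/2,np.arctan2(x[1],x[0]),np.arctan2(-yv[0],yv[1]),np.linalg.norm(x),np.linalg.norm(yv))
# lid near corner in top view (minus x, +y?): expected vs seen
k=np.array([166,413])/4+[280,140]-.375
w=cast(T,[k],.272); e=R.from_euler('z',.407).apply([-.065,.0555,0])[:2]+p[:2]; print("top corner",w,e,
 R.from_euler('z',.407).apply([-.065,-.0555,0])[:2]+p[:2])
E
```

```text
lid [0.56564999 0.00474513] 0.3482889292055717 0.12677723449923178 0.09960452256491745 minus tcp [-0.003858   0.0104691]
[[ 0.60721842  0.07274197  0.18      ]
 [ 0.64746234 -0.01719529  0.18      ]
 [ 0.4908123   0.02540482  0.18      ]]
tub [0.56913732 0.00410477] 0.3862303639555896 0.4207451010899761 0.12566300695601704 0.09853061704524345
top corner [[0.48925926 0.01843923 0.272     ]] [0.48784766 0.01951172] [ 0.53178769 -0.08242097]
```

```bash
python3 - <<'E'
from h import *
c=[.5690,-.0050]
env.movel([*c,.225],velocity=.12)
g=env.movel([*c,.191],velocity=.04,guard=5); env.hold(.1)
s=monitor.sense(); print(g,s["position"],s["contact_force"],s["ft_torque"],s["clock"])
cv2.imwrite("pics/side2.png",cv2.resize(eyes.grab_frame("side")["frame"][110:230,280:400,::-1],None,fx=4,fy=4,interpolation=cv2.INTER_CUBIC))
E
```

```text
True [ 0.5687238  -0.00495234  0.1925277 ] [-1.14921796  0.35189374  4.75783506] [0.02980354 0.10069348 0.05195508] 8.3667
```

View pics/side2.png

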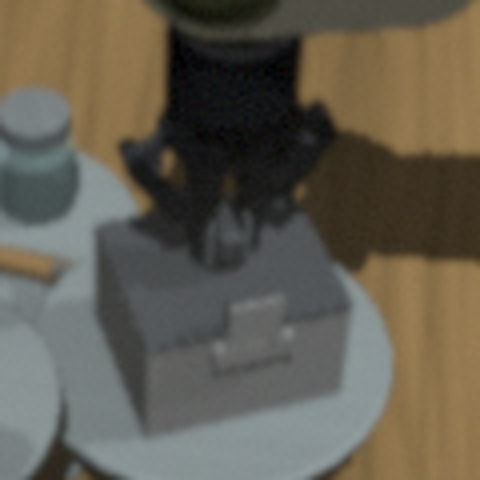

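```bash
python3 - <<'E'
from h import *
env.release(); env.hold(.3)
p=monitor.sense()["position"]
env.movel([p[0],p[1],.30],velocity=.2)
cl=[.4705,.3487]
best=None
for k in (-1,0,1):
    a=.46+np.pi/2+k*np.pi
    q=kinematics.ik([*cl,.2],down(a)); q2=kinematics.ik([.546,.05,.30],down(a-.053))
    print(a,None if q is None else q.round(2),None if q2 is None else q2.round(2))
    if q is not None and q2 is not None:
        w=max(abs(q[5]),abs(q2[5]))
        if best is None or w<best[0]: best=(w,a)
a=best[1]; print(best)
env.reach([*cl,.22],down(a))
T=eyes.grab_frame("top");S=eyes.grab_frame("side")
cv2.imwrite("pics/m3.png",np.clip(np.hstack([cv2.resize(f["frame"][y:y+120,x:x+100,::-1],None,fx=4,fy=4,interpolation=cv2.INTER_CUBIC) for f,x,y in ((T,280,150),(S,310,280))])*1.3,0,255).astype(np.uint8))
s=monitor.sense();print(s["position"],s["clock"])
E
```

```text
-1.1107963267948966 [ 0.44  0.47  1.35 -0.    1.32  1.55] [-0.12  0.33  1.3  -0.    1.51  1.04]
2.0307963267948965 [ 0.44  0.47  1.35 -0.    1.32 -1.59] [-0.12  0.33  1.3  -0.    1.51 -2.1 ]
5.17238898038469 [ 0.44  0.47  1.35 -0.    1.32  1.55] [-0.12  0.33  1.3  -0.    1.51  1.04]
(np.float64(1.5486753753687017), -1.1107963267948966)
[0.4707928  0.34829376 0.21999284] 12.0667
```

View pics/m3.png

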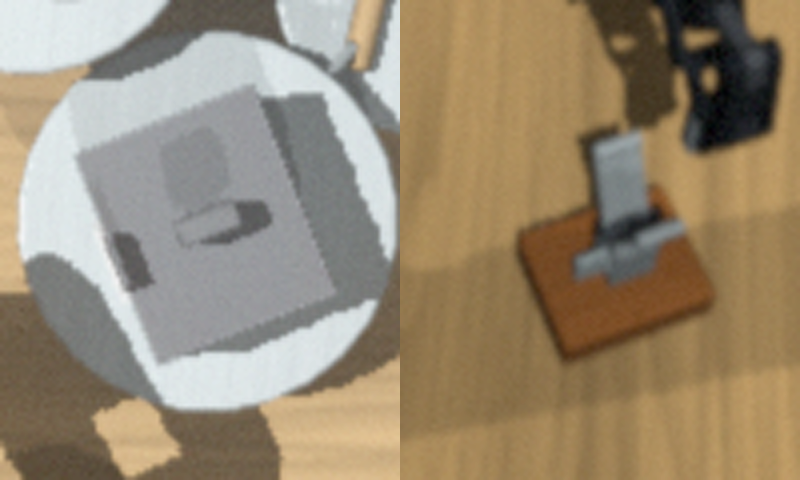

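The lid sits on the tub with the tab at (130,262), and the clip is untouched. I'll check the lid pose from its plate corners, then grip the clip.

```bash
python3 - <<'E'
from h import *
T=eyes.grab_frame("top");S=eyes.grab_frame("side")
m=lambda P,o:np.array(P)/4+np.array(o)-.375
print("lid",rect(cast(T,m([(78,155),(255,85),(335,295),(160,362)],(280,150)),.185),.13,.11))
p=np.array(monitor.sense()["position"]);d=np.array([-.444,.896,0])
f=(proj(S,[p+d*.05+[0,0,.013],p-d*.05+[0,0,.013]])-[310,280]+.375)*4+[400,0];print("finger tips in m3",f)
a=-1.1108; cl=[.4705,.3487]
g=env.movel([*cl,.092],velocity=.1,guard=6); s=monitor.sense(); print(g,s["position"],s["contact_force"])
if not g:
    env.close_gripper(40); env.hold(.3)
    s=monitor.sense(); print(s["finger_gap"]*85,s["gripper_force"],s["contact_force"],s["clock"])
    cv2.imwrite("pics/side4.png",cv2.resize(eyes.grab_frame("side")["frame"][270:390,300:420,::-1],None,fx=4,fy=4,interpolation=cv2.INTER_CUBIC))
E
```

```text
lid (array([ 0.56894824, -0.00520829]), np.float64(0.3950009041584056), np.float64(0.12801643779607), np.float64(0.10820990144012156))
finger tips in m3 [[709.62829767 145.56359563]
 [617.35210708 -31.38710625]]
False [0.47081449 0.3488583  0.09264484] [ 0.33657458 -0.52356105  0.65432848]
18.464114826763055 37.73287235526368 [-0.65964651  0.62791325 10.02504409] 14.5333
```

View pics/side4.png

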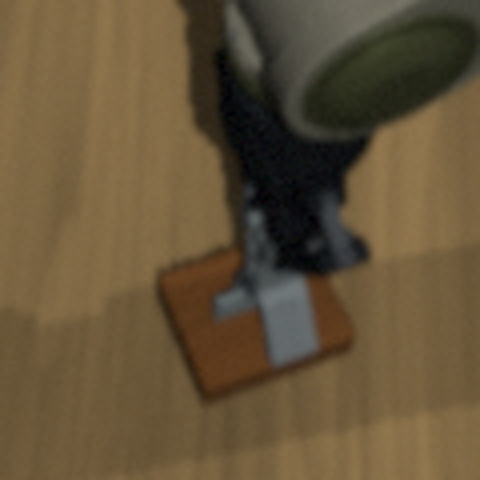

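```bash
python3 - <<'E'
from h import *
S=eyes.grab_frame("side")
P=cast(S,np.array([(272,365),(319,352)])/4+np.array([300,270])-.375,.026)[:,:2]
th=.46; x=np.array([np.cos(th),np.sin(th)]);y=np.array([-x[1],x[0]])
p=np.array(monitor.sense()["position"])[:2]
print(P,np.linalg.norm(P[0]-P[1]),"rel tcp x,y",(P-p)@x,(P-p)@y)
B=cast(S,np.array([(205,402),(350,345),(160,270)])/4+np.array([300,270])-.375,.0)[:,:2]
print("block rel",(B-p)@x,(B-p)@y)
E
```

```text
[[0.46425703 0.38984903]
 [0.43937845 0.38004438]] 0.026740885568981947 rel tcp x,y [ 0.01142585 -0.01521942] [0.03930301 0.04156233]
block rel [ 0.04705953 -0.04063718  0.04084531] [ 0.03615748  0.03477375 -0.0421471 ]
```

```bash
python3 - <<'E'
from h import *
p=monitor.sense()["position"]
env.movel([p[0],p[1],.13],velocity=.08); env.movel([p[0],p[1],.30],velocity=.2)
s=monitor.sense(); print(s["finger_gap"]*85,s["gripper_force"],s["contact_force"],s["clock"])
th=.40; env.reach([.5473,.0483,.34],down(th-np.pi/2)); env.hold(.4)
s=monitor.sense(); print(s["position"],s["finger_gap"]*85,s["gripper_force"],s["clock"])
T=eyes.grab_frame("top");S=eyes.grab_frame("side")
cv2.imwrite("pics/side5.png",np.clip(cv2.resize(S["frame"][90:240,270:420,::-1],None,fx=4,fy=4,interpolation=cv2.INTER_CUBIC)*1.4,0,255).astype(np.uint8))
mo=np.array(s["position"])-[0,0,.0676]; x=np.array([np.cos(th),np.sin(th),0]);y=np.array([-x[1],x[0],0])
f=lambda q:((proj(S,q)-[270,90]+.375)*4).round()
print("lip corners expected (+y lip inner: +x,-x; -y lip: +x,-x)",f([mo+.017*k*y+.013*j*x for k in(1,-1) for j in (1,-1)]).tolist())
print("tail",f([mo+[0,0,.087]]),"tab top",f([np.array([.5464,.0479,.209])+.017*j*x for j in (1,-1)]).tolist())
E
```

```text
18.152459423442334 37.82695506233722 [-0.19042136 -0.00667899 -0.93291828] 16.2583
[0.54729283 0.04863478 0.33997718] 18.4202656311008 37.80815968173556 17.85
lip corners expected (+y lip inner: +x,-x; -y lip: +x,-x) [[289.0, 322.0], [333.0, 312.0], [269.0, 281.0], [313.0, 272.0]]
tail [[311. 177.]] tab top [[269.0, 380.0], [324.0, 368.0]]
```

View pics/side5.png

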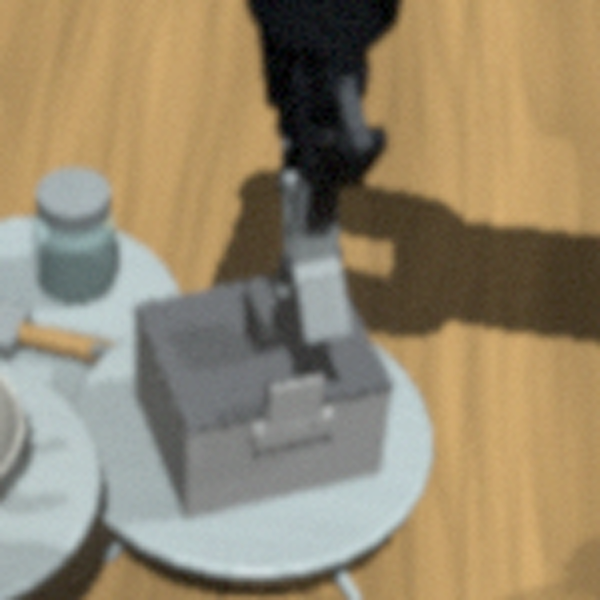

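The clip hangs upright and open. Its near lip's lower edge is at (302–352, 335) and the tub tab's top at (272–325, 378). The jaws are about 7 mm off toward tub −x, so I'll shift by that and lower.

```bash
python3 - <<'E'
from h import *
c=[.5528,.0506]
env.movel([*c,.31],velocity=.08)
g=env.movel([*c,.2655],velocity=.04,guard=3); env.hold(.4)
s=monitor.sense(); print(g,s["position"],s["finger_gap"]*85,s["gripper_force"],s["contact_force"],s["clock"])
T=eyes.grab_frame("top");S=eyes.grab_frame("side")
cv2.imwrite("pics/side6.png",np.clip(cv2.resize(S["frame"][120:220,290:400,::-1],None,fx=6,fy=6,interpolation=cv2.INTER_CUBIC)*1.5,0,255).astype(np.uint8))
E
```

```text
False [0.55281954 0.05063846 0.26555283] 18.10653473731506 39.03910344117321 [ 0.62715119 -1.38421619 -0.56913057] 20.1417
```

View pics/side6.png

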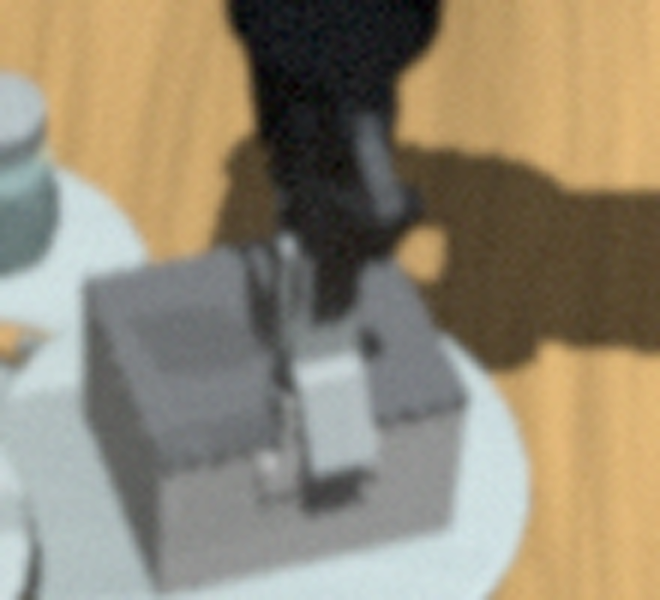

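```bash
python3 - <<'E'
from h import *
def rd():
    F=[]
    for _ in range(6): env.hold(.05); F.append(monitor.sense()["contact_force"])
    return np.mean(F,0).round(2),np.std(F,0).round(2)
print(rd())
p=np.array(monitor.sense()["position"]); y=np.array([-np.sin(.4),np.cos(.4),0]);x=np.array([np.cos(.4),np.sin(.4),0])
q=p+.002*y-.002*x
env.movel(q.tolist(),velocity=.02); env.hold(.3); print(rd())
env.movel((q+[0,0,.06]).tolist(),velocity=.06); env.hold(.3); print("free",rd())
env.movel(q.tolist(),velocity=.04); env.hold(.3); print(rd(),monitor.sense()["position"],monitor.sense()["clock"])
T=eyes.grab_frame("side")
cv2.imwrite("pics/side7.png",np.clip(cv2.resize(T["frame"][120:220,290:400,::-1],None,fx=6,fy=6,interpolation=cv2.INTER_CUBIC)*1.5,0,255).astype(np.uint8))
E
```

```text
(array([ 0.22, -0.37, -0.46]), array([0.91, 0.5 , 0.2 ]))
(array([ 1.68, -2.05, -1.42]), array([0.39, 0.32, 0.56]))
free (array([-0.1 ,  0.32, -0.74]), array([0.34, 0.38, 0.25]))
(array([ 1.08, -2.32,  1.  ]), array([0.54, 0.39, 0.54])) [0.55022382 0.05163587 0.26561768] 25.4333
```

View pics/side7.png

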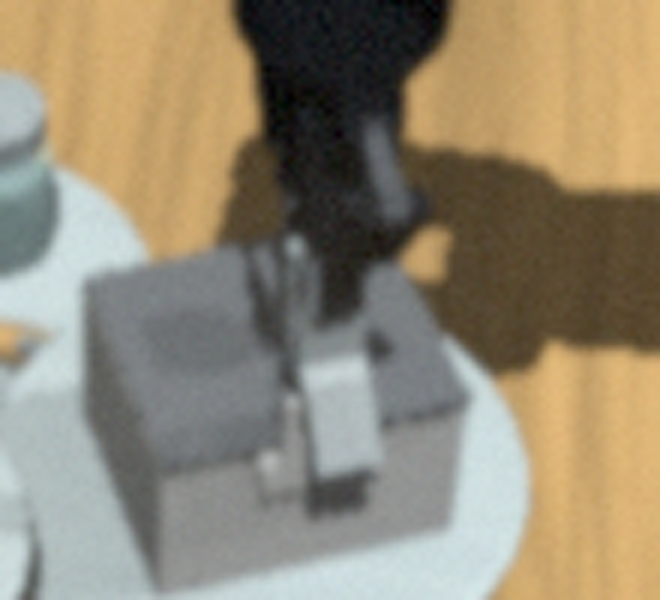

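Side-push forces appear here (about 2.5 N along tub −y) and vanish when raised, so the −y jaw is touching the tabs. The mouth sits roughly 9 mm too far in +y, which agrees with the lip showing low in the picture. The lid corners have not moved. I'll raise, shift 10 mm toward −y and lower again.

```bash
python3 - <<'E'
from h import *
def rd():
    F=[]
    for _ in range(10): env.hold(.05); F.append(monitor.sense()["contact_force"])
    F=np.mean(F,0); y=np.array([-np.sin(.4),np.cos(.4),0]); x=np.array([np.cos(.4),np.sin(.4),0])
    return "xyz tub",np.round([F@x,F@y,F[2]],2)
p=np.array([.55022,.05164,.2662]); y=np.array([-np.sin(.4),np.cos(.4),0])
env.movel((p+[0,0,.05]).tolist(),velocity=.06)
q=p-.011*y
env.movel((q+[0,0,.05]).tolist(),velocity=.06); env.hold(.3); print("free",rd())
env.movel(q.tolist(),velocity=.04,guard=3); env.hold(.3); print(rd(),monitor.sense()["position"])
for k in (-.003,.003,0):
    env.movel((q+k*y).tolist(),velocity=.02); env.hold(.2); print(k,rd())
s=monitor.sense(); print(s["position"],s["clock"],s["finger_gap"]*85,s["gripper_force"])
T=eyes.grab_frame("side")
cv2.imwrite("pics/side8.png",np.clip(cv2.resize(T["frame"][120:220,290:400,::-1],None,fx=6,fy=6,interpolation=cv2.INTER_CUBIC)*1.5,0,255).astype(np.uint8))
E
```

```text
free ('xyz tub', array([ 0.11,  0.01, -1.16]))
('xyz tub', array([-0.03, -0.05, -0.78])) [0.55450873 0.04149819 0.26620105]
-0.003 ('xyz tub', array([-0.16,  0.12, -1.19]))
0.003 ('xyz tub', array([ 0.12,  0.25, -1.01]))
0 ('xyz tub', array([ 0.03,  0.26, -0.9 ]))
[0.55449581 0.04151058 0.2662049 ] 32.9583 18.02839717526751 39.797367230057716
```

View pics/side8.png

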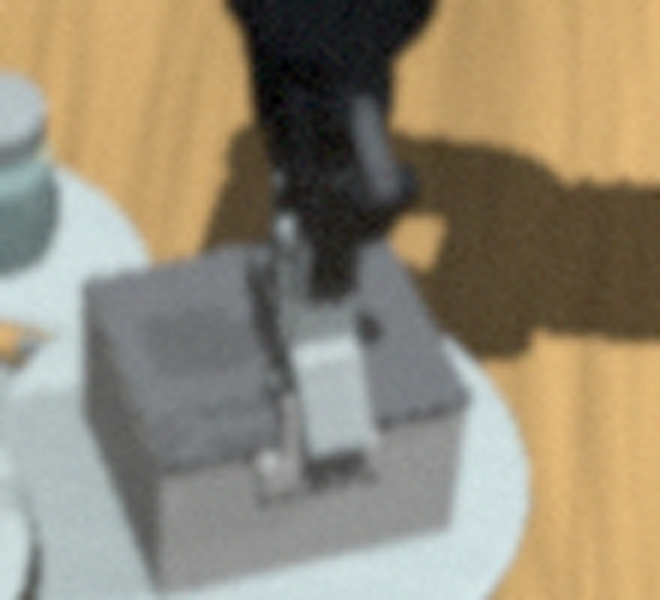

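No side force anywhere within ±3 mm. The near lip at (340,445) now matches a centred clip with its mouth about 10 mm below the tabs' top, and the lid corners are unmoved. Handing in.

```bash
python3 - <<'E'
from bench import job
print(job.hand_in())
E
```

```text
the job is handed in; nothing more can be done
None
```

The job is handed in, result not reported: the lid is home on the tub and the squeezed clip is held open around both tabs with no contact force measured, after its jaw briefly touched the tabs (about 2.5 N, lid didn't visibly move) and I re-centred it.

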